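# Show the milk jug's spout on the video call

## Task

A buyer on a video call wants to check the white milk jug's spout for chips. First tip the laptop's half-closed screen up until it stands upright, so that its camera looks level across the worktop; then take the milk jug off the draining rack and hold it upright in the air with the spout pointing straight at the camera in the screen's top edge, the spout tip level with the camera, centred, and about 20 cm from it. Finish while still holding the jug there, still and touching nothing but the gripper, and leave everything else where it stands.

Things in the scene. Friction and masses are not known exactly. Their poses are not given: they have to be found in the camera images.
- laptop: Half-open aluminium laptop on the worktop, 304 mm wide, 212 mm deep, base 14 mm high; it does not slide. Origin: centre of its underside. Its x axis points from the user's front edge to the hinge edge (the hinge is at x = +98 mm), y along the hinge, z up. It stands side-on to the robot: the screen, once up, faces the draining rack.
- screen (a joint): Angle of the laptop's screen, rad: 0 closed, 1.57 upright (square to the keyboard), up to 2.3 leaning back. It starts half closed. The hinge is stiff: the screen stays where it is left, and 2.5 to 4 N square to the screen at its free edge moves it. The screen is 204 mm from hinge to free edge, 304 mm wide, 7 mm thick, 0.3 kg.
- screen_hinge (a point): Middle of the screen's hinge line, 16.5 mm above the worktop, on the inner (display) face of the screen.
- screen_edge (a point): Middle of the screen's free edge, on its inner (display) face, 204 mm from the hinge line.
- webcam: The laptop's camera, a 6 mm round lens in the middle of the black bezel on the inner face, 7 mm from the screen's free edge. Origin at the lens; x points straight out of the display (the way the camera looks), z towards the free edge (up once the screen stands upright).
- jug: White ceramic milk jug, upright on the rack, 95 mm high, 0.24 kg give or take a third. Origin: centre of its underside; z up, x towards the spout, handle at -x (62 mm from the axis). Round: 66 mm across at the belly (32 mm up), 53 mm at the neck (70 to 78 mm up), 58 mm at the rim, wall 4 mm. Grip it from above across the neck, fingers closing along its y. Unlike the mug it has a spout and a waist.
- jug_spout (a point): Tip of the jug's spout, 39 mm from the jug's axis (along its x), 94 mm above its underside.
- rack: Beechwood draining rack, slatted deck, its top 40 mm above the worktop; it does not slide. Origin at worktop height; the deck reaches x = -150 to +150, y = -140 to +230 mm. Jug, mug and two squat jars stand near x = -68 or +68, y = -70 or +65 mm, in any order; two 160 mm plates stand on edge between pegs at y = +165 to +213 mm, up to 201 mm high.
- jar_a: Squat glass jar, upside down on the rack, 82 mm across, 82 mm high. Origin: centre of its lower end. Leave it alone.
- jar_b: The other squat glass jar, the same. Leave it alone.
- mug: White ceramic mug, upside down on the rack, 78 mm across, 88 mm high, handle towards its +x (reaching 68 mm from the axis). Origin: centre of its lower end. Leave it alone.
- bottle: Tall clear glass bottle with a wire swing-top, 74 mm across, 265 mm high, standing on the worktop beyond the gap between rack and laptop. Origin: centre of its underside. Leave it alone.
- strainer: Steel tea strainer, bowl 70 mm across, its folding wire handle opened out to 140 mm towards its +x, 30 mm high, lying between rack and laptop. Origin: under its bowl. Leave it alone.
- caddy: Round steel tea caddy, 79 mm across, 124 mm high, on the worktop behind the screen. Origin: centre of its underside. Leave it alone.
Not all that is in view belongs to the job. Leave any pink or purple look-alike of the jug alone.

How it is judged:
By the outcome, as a careful person would: the job done as asked, in the order asked, and still so for the second after the job is handed in, while the arm keeps its last pose, push and grip.
It also fails if it takes over 53 s, if anything falls off the work surface, if the arm or the gripper's body presses on something with over 40 N, if the wrist force passes 120 N, or if a joint passes its speed limit or range.

## Robot

A 6-joint arm with a two-finger parallel gripper is mounted at the origin on the work surface. World frame = base frame: x ahead of the robot, y to its left, z up, the work surface at z = 0. Lengths are in mm, angles in degrees, forces in N, time in s.
With the tool pointing down it reaches from about 300 to 850 mm from the base axis. Payload 4.2 kg.
Tool frame: the origin (TCP) lies midway between the tips of the shut fingers; the grasp point (between the pads) lies 19 mm behind it (env.grip_depth is the distance from the TCP to the grasp point, in mm); z points along the fingers, y is the line along which they close (so a half turn about z gives the same grasp; the last joint's range is limited). The gripper opens to 91 mm and grips with 3 to 60 N. Pads are 32 mm wide; open, the fingers measure 118 mm over their backs; the gripper's body (76 mm by 178 mm) begins 60 mm behind the grasp point.
Start: joints at [-74.714, 18.312, 89.639, -0, 72.044, -1.146], TCP at [162.661, -551.529, 213.976] pointing down, gripper open.
Joint ranges: [-177.97, 177.97], [-48.28, 115.42], [12.27, 149.76], [-77.06, 257.06], [2.81, 150.46], [-146.56, 146.56]. Speed limits (degrees/s): [147.25, 147.25, 180, 180, 180, 180].

## Interface

Orientations are given as [roll, pitch, yaw] about the fixed x, y, z axes, in that order (R = Rz(yaw) Ry(pitch) Rx(roll)).
In Python, from workcell import env, eyes gives the robot as it stands.
- The arm moves only by the tool send_rows, never from a script. Its argument "motion" is a list of rows, each a list of 7 numbers: the shift along the world's x, y, z normalised to -1 to 1, where 1 is 0.5 m, then the turn, a rotation vector about the world's x, y, z normalised to -1 to 1, where 1 is 60 degrees, then the opening, from -1 (shut) to 1 (fully open). A call has 1 to 20 rows; each row is the pose to reach, as a shift and turn from the pose commanded when the call began; what a row does not reach only later rows make up. A row lasts 1/8 s, in which the tool goes at most 62.5 mm and 10.7 degrees, less where a joint would pass 70% of its speed; a pose out of reach is approached as far as the arm can. A call with a number of a shift or a turn outside -1 to 1 is refused whole. A call with a gripper value outside its range is refused whole. The fingers move at their own pace and stop on an object; "squeeze" is the grip in N (left out, the last holds). Time passes only in rows, so rows that repeat a pose let the fingers close. It gives the time, the measured TCP pose, the force, the opening and the grip force at its end, in the units of the state.
- env.state(): the state, without advancing time (a new reading comes with each control period).
- eyes.grab_frame(name): name is "scene" or "top" or "wrist"; returns a dict with "pixels" (400x640x3 uint8, red, green, blue), "depth" (400x640 float32, mm along the optical axis (not along the pixel's ray), 0 where there is no reading), "fx", "fy", "cx", "cy" (pixels), "distortion" ([k1, k2, p1, p2, k3] as OpenCV has them; the pictures are not rectified), "R" (3x3) and "t" (3): a world point X has camera coordinates R X + t; the wrist camera has in their place "T_tool_cam" (4x4, takes a point from camera to tool coordinates, whose origin is the TCP and whose axes are the flange's). Camera axes: x right, y down, z forward; pixel columns grow to the right and rows downward; lengths in mm; the calibration is good to about 2 mm. A picture is of the moment at which its call begins: read the wrist's pose just before it.
- env.job_done(): hands the job in; it is judged then, once.
The state is a dict: "time_s": time; "qpos": joint angles; "qvel": joint speeds; "effort": joint torques, N m; "ee_pos": TCP position; "ee_rot": TCP orientation; "force": force on the tool from outside, world axes, zero at the start; "torque": the same for the moment, N m; "gripper_width": finger opening in mm; "gripper_force": force on a finger pad.
Only numpy, scipy, OpenCV 4.12 (cv2) and the standard library are available. Lean on these libraries where they do the work, as an engineer would, in place of code of your own. Each camera call takes 0.05 s, during which the arm holds its last target. There are 200 camera calls.

## Working session

There is one attempt and no reset: what is moved stays moved. The work goes in short steps, Python scripts to look and compute and a tool call to move; the robot and the scene stay as the last step left them, time stands still between calls to the robot, and variables do not carry over. Pictures are saved under pics/ and viewed, at most 10 in all, crops included, and the job is handed in when it is done.

Besides the shell and the picture viewer there is one more tool, called after ">>>" in YAML: its name, and indented under it one key for each argument. send_rows: Moves the arm, as the interface text tells. Its arguments: {"type":"object","properties":{"motion":{"type":"array"},"squeeze":{"type":"number"}},"required":["motion"]}

```bash
ls; mkdir -p pics
cat > h.py <<'E'
import numpy as np,cv2
from workcell import env,eyes
def grab(n):
    s=env.state(); f=eyes.grab_frame(n); 
    K=np.array([[f['fx'],0,f['cx']],[0,f['fy'],f['cy']],[0,0,1.]]);D=np.array(f['distortion'],float)
    return s,f,K,D
def world(f,K,D,s=None):
    h,w=f['depth'].shape
    u,v=np.meshgrid(np.arange(w),np.arange(h))
    p=cv2.undistortPoints(np.stack([u,v],-1).reshape(-1,1,2).astype(float),K,D).reshape(h,w,2)
    d=f['depth'].astype(float)[...,None]
    C=np.concatenate([p*d,d],-1)
    if 'T_tool_cam' in f:
        from scipy.spatial.transform import Rotation as Ro
        T=np.array(f['T_tool_cam']);C=C@T[:3,:3].T+T[:3,3]
        return C@Ro.from_euler('xyz',s['ee_rot'],degrees=True).as_matrix().T+np.array(s['ee_pos'])
    R=np.array(f['R']);t=np.array(f['t'])
    return (C-t)@R
E
python3 - <<'E'
from h import *
print(env.state())
for n in ['scene','top']:
    s,f,K,D=grab(n); cv2.imwrite(f'pics/{n}0.png',f['pixels'][...,::-1])
    W=world(f,K,D,s); np.savez(f'{n}0.npz',W=W,d=f['depth'],rgb=f['pixels'])
    print(n,f['fx'],(-np.array(f['R']).T@np.array(f['t'])).round(),np.array(f['R'])[2].round(2))
E
```

```text
pics
{'time_s': 0.0, 'qpos': array([-7.47139952e+01,  1.83506515e+01,  8.97054251e+01, -2.31869533e-03,
        7.20430015e+01, -1.14485263e+00]), 'qvel': array([-0.00765904, -0.0710542 ,  0.0138539 , -0.03155251, -0.10121681,
       -0.10732482]), 'effort': array([-2.75551924e-03, -4.12466168e+01, -2.31976354e+01,  7.26283388e-02,
        4.57508722e-02, -1.33773838e-04]), 'ee_pos': array([ 162.51152975, -551.04121335,  213.13684029]), 'ee_rot': array([-1.79900898e+02,  2.24476838e-04,  1.64315744e+01]), 'force': array([-0.06973251,  0.23255435, -0.31841058]), 'torque': array([ 0.00830983, -0.0030958 , -0.00172382]), 'gripper_force': 0.0, 'gripper_width': 91.05095403366897}
scene 395.23678523685186 [1606. -470.  822.] [-0.77  0.31 -0.56]
top 392.0487127289506 [ 382.  -59. 1404.] [ 0.18 -0.01 -0.98]
```

View pics/scene0.png

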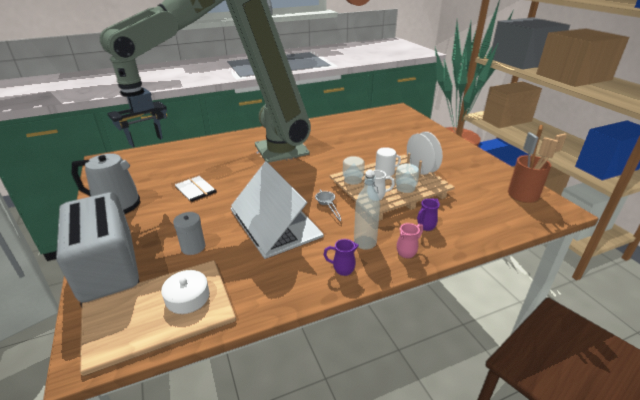

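View pics/top0.png

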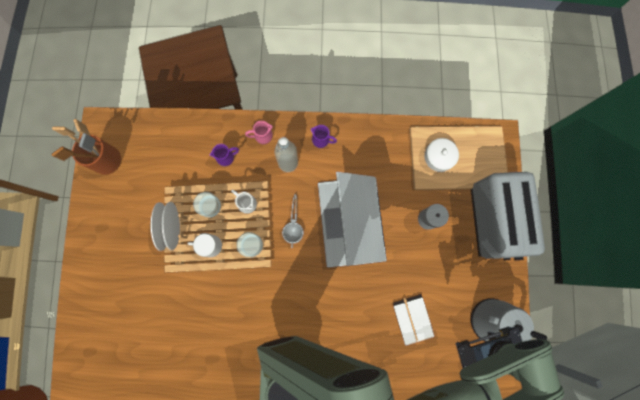

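Both views show the rack with four items. The white candidates in top are (244,203), which is open with a dark inside, and (205,245), which is closed on top like an upturned mug. The pink (261,131) and purple (223,155), (320,137) ones are look-alikes. The laptop is at (352,220) with its hinge edge on the right. I'll enlarge and measure.

Run:
```python
from h import *
z=np.load('top0.npz');W=z['W'];rgb=z['rgb']
a=cv2.resize(rgb[165:275,150:400],None,fx=3.2,fy=3.2,interpolation=cv2.INTER_CUBIC)
cv2.imwrite('pics/crop1.png',a[...,::-1])
def P(u,v):
    return W[v-1:v+2,u-1:u+2].reshape(-1,3).mean(0).round()
for n,(u,v) in dict(jug=(244,203),mug=(205,245),jarA=(206,204),jarB=(249,245),tl=(337,174),tr=(375,178),br=(384,261),bl=(345,266),base1=(320,183),base2=(327,267),caddy=(432,216),table=(290,330)).items(): print(n,P(u,v))
# screen plane fit
m=np.zeros(W.shape[:2],bool);m[185:255,347:372]=1
p=W[m];c=p.mean(0);n=np.linalg.svd(p-c)[2][2];print('screen',c,n, np.abs((p-c)@n).mean())
# rack-region cloud: points near jug
for nm in ['top','scene']:
    V=np.load(nm+'0.npz')['W'].reshape(-1,3)
    c=P(244,203); q=V[(np.hypot(*(V[:,:2]-c[:2]).T)<70)&(V[:,2]>100)&(V[:,2]<145)]
    print(nm,len(q),q.mean(0),q.min(0),q.max(0))
```

```text
jug [586. 181.  44.]
mug [432. 285. 128.]
jarA [567. 293. 123.]
jarB [437. 143. 122.]
tl [ 674. -136.  158.]
tr [ 698. -285.   10.]
br [ 399. -317.   16.]
bl [ 379. -181.    1.]
base1 [673. -84.  12.]
base2 [ 373. -117.    2.]
caddy [ 551. -461.  112.]
table [154.   5.  -1.]
screen [ 534.13110179 -216.46428213  105.88406679] [ 0.04049947 -0.94457907  0.32577627] 15.59472128485057
top 154 [585.82930842 170.78979489 128.05787413] [553.33931079 138.17059269 100.221899  ] [621.28408721 209.66856872 141.35187717]
scene 198 [595.00731481 180.39642254 119.92182896] [555.77254353 146.65537638 100.25509377] [625.67980972 216.98597169 136.5661071 ]
```

View pics/crop1.png

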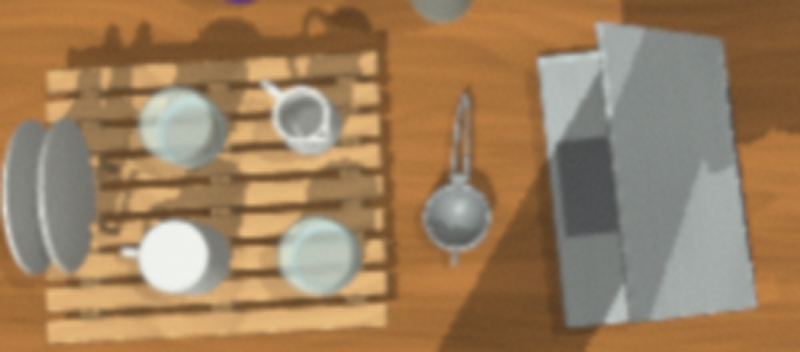

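The crop shows the open jug at crop (303,117): handle to the upper left (268,87), spout to the lower right (325,137), with a visible inside. That fits the white milk jug. The other white item at (175,257) has a closed top, so it is the upturned mug. The screen's free edge runs (597,22) to (627,318), and the hinge is at right. Next I'll fit the laptop and jug more exactly.

Run:
```python
from h import *
rng=np.random.default_rng(0)
z=np.load('top0.npz');W=z['W'];rgb=z['rgb'].astype(int)
sat=rgb.max(-1)-rgb.min(-1)
P=W.reshape(-1,3);ok=(sat.ravel()<45)&(P[:,0]>360)&(P[:,0]<730)&(P[:,1]<-60)&(P[:,1]>-360)&(P[:,2]>25)&(P[:,2]<220)
Q=P[ok];best=None
for i in range(500):
    a=Q[rng.choice(len(Q),3,False)];n=np.cross(a[1]-a[0],a[2]-a[0]);n/=np.linalg.norm(n)+1e-9
    k=np.abs((Q-a[0])@n)<6
    if best is None or k.sum()>best.sum():best=k
S=Q[best];c=S.mean(0);n=np.linalg.svd(S-c)[2][2];n*=np.sign(n[2]);print(len(Q),len(S),'c',c.round(1),'n',n.round(3),'std',((S-c)@n).std())
print('screen angle',np.degrees(np.arccos(n[2])),'yaw of laptop x',np.degrees(np.arctan2(n[1],n[0])))
xa=n[:2]/np.linalg.norm(n[:2]);ya=np.array([-xa[1],xa[0]])
# hinge line: outer plane at z=16.5 (outer face offset 7mm)
for nm,pp in (('screen',S),):
    s=pp[:,:2]@xa;t=pp[:,:2]@ya
    print(nm,'along x',np.percentile(s,[0,1,50,99,100]).round(),'along y',np.percentile(t,[0,1,50,99,100]).round(),'z',np.percentile(pp[:,2],[0,1,99,100]).round())
c2=c-7*n # inner face
tz=(16.5-c2[2]); dirn=np.cross(n,[-xa[1],xa[0],0]); 
d=np.cross(np.r_[ya,0],n); d*=np.sign(d[2]) # up along the screen
tm=(np.percentile(S[:,:2]@ya,1)+np.percentile(S[:,:2]@ya,99))/2
h=c2+d*(tz/d[2]); h[:2]+=ya*(tm-h[:2]@ya); print('hinge',h.round(1),'edge',(h+204*d).round(1))
print('webcam upright',(h+[0,0,197]).round(1))
# bottle & jug clouds
for nm in ['top','scene']:
    V=np.load(nm+'0.npz')['W'].reshape(-1,3)
    b=V[(V[:,2]>150)&(V[:,2]<280)&(V[:,0]>620)&(V[:,0]<900)&(V[:,1]>0)&(V[:,1]<200)]
    print(nm,'bottle',len(b),np.percentile(b,[2,50,98],axis=0).round() if len(b) else '')
    j=V[(V[:,2]>122)&(V[:,2]<142)&(np.hypot(V[:,0]-588,V[:,1]-172)<75)]
    print(len(j)); print(j[::4].round().astype(int).tolist())
```

```text
3453 3444 c [ 537.5 -220.5   99.7] n [ 0.09  -0.679  0.728] std 1.7849716366262671
screen angle 43.2555599816527 yaw of laptop x -82.41663251733328
screen along x [219. 221. 288. 366. 370.] along y [354. 358. 502. 655. 660.] z [ 25.  27. 163. 167.]
hinge [ 550.5 -297.6   16.5] edge [ 530.9 -150.3  156.3]
webcam upright [ 550.5 -297.6  213.5]
top bottle 402 [[716.   4. 152.]
 [738.  33. 189.]
 [768.  68. 265.]]
120
[[617, 210, 123], [613, 205, 130], [610, 202, 127], [609, 171, 135], [606, 201, 130], [605, 180, 136], [606, 167, 133], [607, 154, 133], [603, 187, 131], [604, 175, 127], [600, 191, 129], [602, 155, 124], [596, 187, 131], [592, 190, 133], [589, 193, 132], [585, 192, 134], [582, 192, 134], [579, 192, 132], [577, 190, 126], [572, 187, 139], [574, 139, 131], [570, 142, 136], [567, 183, 126], [567, 139, 134], [563, 148, 137], [559, 177, 136], [561, 148, 131], [556, 174, 134], [556, 161, 135], [557, 148, 134]]
scene bottle 614 [[743.   5. 151.]
 [766.  29. 187.]
 [787.  60. 262.]]
95
[[556, 175, 133], [557, 166, 132], [564, 178, 133], [571, 190, 134], [564, 175, 130], [568, 189, 128], [585, 194, 136], [564, 184, 123], [578, 191, 129], [569, 180, 123], [588, 193, 130], [601, 189, 134], [609, 181, 132], [612, 194, 131], [604, 152, 132], [613, 162, 135], [610, 180, 129], [610, 196, 125], [616, 209, 125], [608, 158, 129], [612, 171, 128], [618, 208, 123], [608, 158, 125], [611, 172, 123]]
```

The screen is at 43°, the laptop's x axis has yaw -82.4°, and the hinge is at (550,-298). The sizes agree with the listed ones. I'll go over the keyboard with fingers shut, 50 mm off the lens, on the inner side of the free edge.

>>> send_rows:
  motion:
    - [0, 0, 0.1, 0, 0, -0.147, -1]
    - [0.623, 0.886, 0.1, 0, 0, -0.147, -1]
    - [0.623, 0.886, 0.1, 0, 0, -0.147, -1]
    - [0.623, 0.886, 0.1, 0, 0, -0.147, -1]
    - [0.623, 0.886, 0.1, 0, 0, -0.147, -1]
    - [0.623, 0.886, 0.1, 0, 0, -0.147, -1]
    - [0.623, 0.886, 0.1, 0, 0, -0.147, -1]
    - [0.623, 0.886, 0.1, 0, 0, -0.147, -1]
    - [0.623, 0.886, 0.1, 0, 0, -0.147, -1]
    - [0.623, 0.886, 0.1, 0, 0, -0.147, -1]
    - [0.623, 0.886, 0.1, 0, 0, -0.147, -1]
    - [0.623, 0.886, 0, 0, 0, -0.147, -1]
    - [0.623, 0.886, -0.1, 0, 0, -0.147, -1]
    - [0.623, 0.886, -0.178, 0, 0, -0.147, -1]
    - [0.623, 0.886, -0.178, 0, 0, -0.147, -1]
    - [0.623, 0.886, -0.178, 0, 0, -0.147, -1]
  squeeze: 10

```text
time_s: 2.1
ee_pos: [474.9, -109.4, 126.4]
ee_rot: [179.9, -0.1, 7.6]
force: [-0.4, -0.2, 0.4]
gripper_width: 0.8
gripper_force: 0.0
```

>>> send_rows:
  motion:
    - [0.004, -0.03, 0, 0, 0, 0, -1]
    - [0.008, -0.06, 0, 0, 0, 0, -1]
    - [0.011, -0.08, 0.004, 0, 0, 0, -1]
    - [0.013, -0.1, 0.008, 0, 0, 0, -1]
    - [0.016, -0.12, 0.012, 0, 0, 0, -1]
    - [0.019, -0.14, 0.016, 0, 0, 0, -1]
    - [0.021, -0.16, 0.02, 0, 0, 0, -1]
    - [0.024, -0.18, 0.025, 0, 0, 0, -1]
    - [0.027, -0.2, 0.03, 0, 0, 0, -1]
    - [0.029, -0.22, 0.035, 0, 0, 0, -1]
    - [0.032, -0.24, 0.04, 0, 0, 0, -1]
    - [0.035, -0.26, 0.045, 0, 0, 0, -1]
    - [0.037, -0.28, 0.05, 0, 0, 0, -1]
    - [0.04, -0.3, 0.055, 0, 0, 0, -1]
    - [0.042, -0.315, 0.06, 0, 0, 0, -1]
    - [0.044, -0.33, 0.065, 0, 0, 0, -1]
    - [0.046, -0.34, 0.07, 0, 0, 0, -1]
    - [0.046, -0.346, 0.07, 0, 0, 0, -1]
    - [0.046, -0.346, 0.07, 0, 0, 0, -1]

```text
time_s: 4.47
ee_pos: [497.3, -282.1, 160.2]
ee_rot: [179.9, -0.0, 7.6]
force: [-0.3, -0.2, -1.0]
gripper_width: 0.4
gripper_force: 0.2
```

```bash
cat > scr.py <<'E'
from h import *
def fit(name,fn=None):
    s,f,K,D=grab(name);W=world(f,K,D,s);rgb=f['pixels'].astype(int)
    if fn: cv2.imwrite(fn,f['pixels'][...,::-1])
    P=W.reshape(-1,3)
    xa=np.array([.132,-.991]);ya=np.array([.991,.132])
    S=P[:,:2]@xa;T=P[:,:2]@ya
    ok=(S>310)&(S<430)&(T>350)&(T<665)&(P[:,2]>40)&(P[:,2]<235)&(f['depth'].ravel()>0)&((rgb.max(-1)-rgb.min(-1)).ravel()<45)
    return P[ok],S[ok],T[ok],s
E
python3 - <<'E'
from scr import *
for n in ['scene','top']:
    P,S,T,s=fit(n,f'pics/{n}1.png')
    print(n,len(P))
    if len(P)<50: continue
    for lo in range(40,230,20):
        k=(P[:,2]>lo)&(P[:,2]<lo+20)
        if k.sum()>5: print(lo,k.sum(),np.percentile(S[k],[10,50,90]).round(1),np.percentile(T[k],[1,99]).round())
E
```

```text
scene 1731
40 156 [370.9 371.9 373. ] [367. 662.]
60 163 [370.  371.1 372. ] [361. 661.]
80 164 [369.3 370.5 371.5] [365. 661.]
100 171 [368.8 369.9 370.6] [363. 661.]
120 177 [368.  369.2 370. ] [361. 662.]
140 180 [367.4 368.4 369.4] [367. 661.]
160 178 [366.7 367.7 368.5] [364. 662.]
180 202 [364.9 367.  367.9] [362. 662.]
200 279 [348.1 365.9 367.1] [374. 662.]
220 61 [337.8 361.1 365.4] [393. 654.]
top 619
40 38 [364.6 365.1 365.6] [386. 647.]
60 44 [364.  364.4 365.1] [386. 652.]
80 52 [363.2 363.8 364.5] [382. 653.]
100 48 [362.7 363.1 363.6] [376. 648.]
120 54 [361.9 362.5 363.1] [376. 648.]
140 57 [361.2 361.7 362.5] [374. 651.]
160 54 [360.6 361.2 361.7] [370. 652.]
180 63 [360.  360.7 361.1] [367. 653.]
200 128 [359.7 360.7 366.2] [363. 654.]
220 81 [360.1 363.2 366.1] [361. 656.]
```

The screen is at about 88°, so it needs 7 mm more at the edge.

>>> send_rows:
  motion:
    - [0.001, -0.007, 0, 0, 0, 0, -1]
    - [0.002, -0.014, 0, 0, 0, 0, -1]
    - [0.002, -0.014, 0, 0, 0, 0, -1]
    - [0.002, -0.014, 0, 0, 0, 0, -1]

```text
time_s: 5.08
ee_pos: [498.3, -288.9, 159.9]
ee_rot: [179.9, -0.0, 7.6]
force: [0.0, 0.1, 0.4]
gripper_width: 0.4
gripper_force: 0.0
```

```bash
cat > ang.py <<'E'
from scr import *
for n in ['scene','top']:
    P,S,T,s=fit(n)
    k=(P[:,2]>40)&(P[:,2]<190); p=P[k]
    m=S[k]; keep=np.abs(m-np.median(m))<8; p=p[keep]
    c=p.mean(0);nn=np.linalg.svd(p-c)[2][2]; nn*=-np.sign(nn[1])*-1
    if nn[1]>0: nn=-nn
    h=c-nn*0
    # plane s at hinge height, t=506
    print(n,'lean',np.degrees(np.arcsin(nn[2])).round(2),'yaw',np.degrees(np.arctan2(nn[1],nn[0])).round(2),'T mid',np.percentile(T[k],[1,99]).round(1),'c',c.round(1))
print(s['ee_pos'])
E
python3 ang.py
```

```text
scene lean 0.05 yaw -82.28 T mid [364.7 662.2] c [ 578.1 -299.2  116.8]
top lean -0.05 yaw -82.39 T mid [377.4 652.6] c [ 583.8 -291.9  120.3]
[ 498.22263407 -288.8866537   159.85904694]
```

The screen is upright (lean within 0.1°). I'll back off, then look from above.

>>> send_rows:
  motion:
    - [-0.016, 0.12, 0, 0, 0, 0, -1]
    - [-0.016, 0.12, 0, 0, 0, 0, -1]
    - [0.083, 0.24, 0.48, 0, 0, 0, -1]
    - [0.083, 0.24, 0.48, 0, 0, 0, -1]
    - [0.083, 0.24, 0.48, 0, 0, 0, -1]
    - [0.083, 0.24, 0.48, 0, 0, 0, 0]
    - [0.083, 0.24, 0.48, 0, 0, 0, 0]
    - [0.083, 0.24, 0.48, 0, 0, 0, 0]

```text
time_s: 6.18
ee_pos: [539.7, -169.1, 399.3]
ee_rot: [180.0, 0.0, 7.6]
force: [-0.1, -0.2, -0.0]
gripper_width: 27.6
gripper_force: 0.0
```

```bash
python3 ang.py
python3 - <<'E'
from h import *
s,f,K,D=grab('wrist');cv2.imwrite('pics/w1.png',f['pixels'][...,::-1]);W=world(f,K,D,s)
np.savez('w1.npz',W=W,rgb=f['pixels'],d=f['depth']); print(np.array(f['T_tool_cam']).round(2))
y=np.radians(-82.35);xa=np.array([np.cos(y),np.sin(y)]);ya=np.array([-xa[1],xa[0]])
z=dict(w=W)
s2,f2,K2,D2=grab('top');z['top']=world(f2,K2,D2)
s2,f2,K2,D2=grab('scene');z['scene']=world(f2,K2,D2)
for k,V in z.items():
    V=V.reshape(-1,3);q=V[(V[:,2]>190)&(V[:,2]<232)&(abs(V[:,:2]@xa-368)<14)]
    print(k,len(q))
    if len(q)>5: print('T',np.percentile(q[:,:2]@ya,[0,1,2,50,98,99,100]).round(1),'S',np.percentile(q[:,:2]@xa,[2,10,50,90,98]).round(1),'z',np.percentile(q[:,2],[50,90,95,98]).round(1))
E
```

```text
scene lean -0.02 yaw -82.29 T mid [361.9 661.7] c [ 577.7 -299.3  117.2]
top lean -0.08 yaw -82.29 T mid [355.6 556.6] c [ 475.  -306.6  120.8]
[ 539.23389675 -169.06183405  398.32226405]
[[-0.0000e+00 -9.7000e-01 -2.4000e-01  6.7240e+01]
 [ 1.0000e+00 -0.0000e+00 -0.0000e+00  3.0000e-02]
 [ 0.0000e+00 -2.4000e-01  9.7000e-01 -1.7088e+02]
 [ 0.0000e+00  0.0000e+00  0.0000e+00  1.0000e+00]]
w 3002
T [453.3 462.2 464.6 566.9 653.8 655.4 658. ] S [364.9 365.3 366.5 371.3 372.9] z [215.9 220.9 221.3 221.7]
top 119
T [354.3 354.7 354.9 393.2 434.8 438.2 441.8] S [366.2 366.8 368.9 373.7 374.3] z [218.  222.2 223.  223.7]
scene 414
T [-1222.5 -1215.2 -1212.4   526.2   660.5   661.2   664.2] S [361.3 367.8 373.3 374.5 375.4] z [211.3 220.  220.9 222.3]
```

View pics/w1.png

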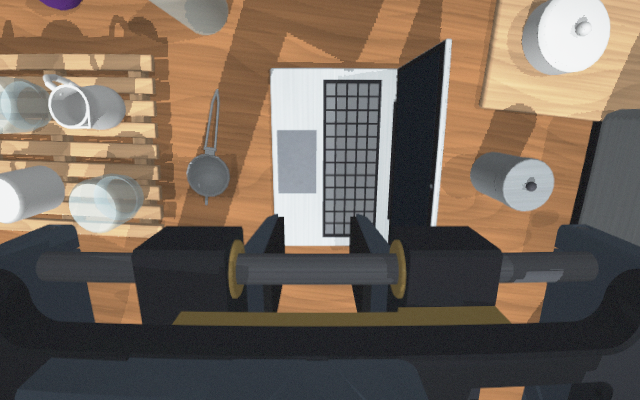

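The wrist view shows the screen standing upright at (445,40) to (435,250), with a lens-like dot in the bezel near (431,187). The jug at (70,103) has its handle at (50,78) and its spout at lower right. I'll locate the lens and the jug.

Run:
```python
from h import *
z=np.load('w1.npz');W=z['W'];rgb=z['rgb'];g=rgb.sum(-1)
y=np.radians(-82.35);xa=np.array([np.cos(y),np.sin(y)]);ya=np.array([-xa[1],xa[0]])
print(g[180:195,424:440])
for v,u in [(186,431),(187,431),(188,431)]:
    p=W[v,u];print(p.round(1),'s',p[:2]@xa,'t',p[:2]@ya)
# base corners: white base z~14
V=W.reshape(-1,3);k=(abs(V[:,2]-14)<5)&(g.ravel()>500)&(V[:,1]>-300);q=V[k];
t=q[:,:2]@ya;s=q[:,:2]@xa;m=(s>150)&(s<366)&(t>340)&(t<670);print('base t',np.percentile(t[m],[0,1,99,100]),'s',np.percentile(s[m],[0,1,99]))
cv2.imwrite('pics/crop2.png',cv2.resize(np.hstack([rgb[160:215,405:460],rgb[70:140,30:150][:55]]),None,fx=4.5,fy=4.5,interpolation=cv2.INTER_CUBIC)[...,::-1])
# jug high points
p=V[(V[:,2]>125)&(V[:,2]<142)&(np.hypot(V[:,0]-586,V[:,1]-170)<72)]
print(p[::max(1,len(p)//60)].round().astype(int).tolist())
```

```text
[[ 95  86  93 102  89  92 105  94  98  93 297 623 713 709 648 672]
 [103  86  79  94  72 106  91  70 100 103 366 635 715 708 666 667]
 [ 96  75  99 112 107  94  79  90  79 106 380 648 717 706 692 672]
 [103  85  94  99  97  98 115 106  94 116 426 660 717 707 689 664]
 [ 94  97  85 109  96 105 197 210 136 122 503 676 716 704 689 648]
 [ 95  88 106 111 108 137 278 292 188 120 503 680 716 705 689 644]
 [108  86 103  89 107 131 266 291 197 143 523 687 712 702 691 654]
 [ 70  92 112  97  91 111 230 268 203 178 550 690 713 699 690 660]
 [ 88  92 101 100 104  92 135 173 148 195 560 699 714 696 687 597]
 [ 91 101 102  97  87  98 119 126 108 212 580 707 711 694 684 603]
 [ 97  90 106  88  93  94 111  94  95 253 593 708 711 695 682 602]
 [ 94 108  99  88 115 120  86  68 104 300 608 711 710 692 675 524]
 [ 99  85 113  95  97  94  93  80  87 355 625 713 712 679 667 490]
 [ 97  96  71  99 106 108  85  87 105 368 638 713 709 650 651 519]
 [ 87  99 102  92  88 105  88  84 115 424 654 715 707 651 643 473]]
[ 550.9 -294.   216.7] s 364.70072620243155 t 506.8807945489212
[ 549.8 -294.3  216.4] s 364.8
[... 588 characters left out ...]
2], [591, 192, 132], [590, 192, 135], [589, 193, 134], [587, 194, 133], [586, 195, 133], [585, 192, 134], [583, 192, 132], [582, 192, 131], [581, 192, 131], [579, 193, 134], [578, 194, 133], [577, 194, 132], [576, 193, 134], [574, 194, 134], [573, 193, 136], [579, 141, 125], [577, 139, 134], [576, 141, 135], [574, 143, 135], [573, 145, 135], [567, 187, 126], [566, 186, 130], [564, 187, 135], [569, 140, 128], [567, 146, 131], [562, 182, 126], [561, 186, 134], [565, 147, 129], [560, 179, 128], [558, 182, 135], [562, 149, 136], [558, 177, 135], [560, 155, 136], [556, 180, 135], [558, 157, 136], [560, 139, 132], [557, 159, 136], [559, 139, 134], [556, 154, 137], [554, 162, 134], [556, 140, 135]]
```

View pics/crop2.png

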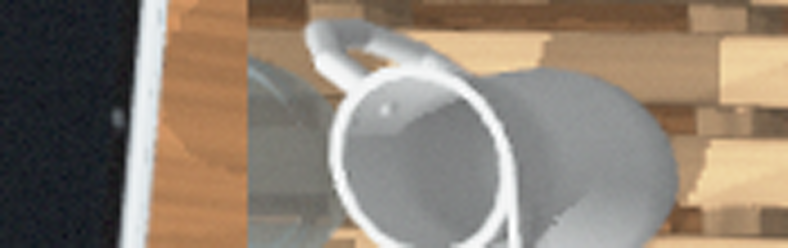

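The lens is at about (551,-295,213.5). It is centred at t=506.5, matching the base mid of 507. Now I'll move above the jug for a close look.

>>> send_rows:
  motion:
    - [0.085, 0.672, -0.2, 0, 0, 0.707, 1]
    - [0.085, 0.672, -0.2, 0, 0, 0.707, 1]
    - [0.085, 0.672, -0.2, 0, 0, 0.707, 1]
    - [0.085, 0.672, -0.2, 0, 0, 0.707, 1]
    - [0.085, 0.672, -0.2, 0, 0, 0.707, 1]
    - [0.085, 0.672, -0.2, 0, 0, 0.707, 1]
    - [0.085, 0.672, -0.2, 0, 0, 0.707, 1]
    - [0.085, 0.672, -0.2, 0, 0, 0.707, 1]
    - [0.085, 0.672, -0.2, 0, 0, 0.707, 1]
    - [0.085, 0.672, -0.2, 0, 0, 0.707, 1]

```text
time_s: 7.68
ee_pos: [582.3, 166.3, 300.6]
ee_rot: [180.0, -0.0, 49.9]
force: [0.1, -0.2, 0.4]
gripper_width: 91.3
gripper_force: 0.0
```

Run:
```python
from h import *
s,f,K,D=grab('wrist');cv2.imwrite('pics/w2.png',f['pixels'][...,::-1]);W=world(f,K,D,s)
np.savez('w2.npz',W=W,rgb=f['pixels'],d=f['depth']);print(s['ee_pos'],s['ee_rot'])
V=W.reshape(-1,3);p=V[(V[:,2]>128)&(V[:,2]<140)&(np.hypot(V[:,0]-584,V[:,1]-168)<72)]
print(len(p))
# circle fit, robust
from scipy.optimize import least_squares
r=least_squares(lambda a:np.hypot(p[:,0]-a[0],p[:,1]-a[1])-a[2],[584,168,28],loss='soft_l1',f_scale=1.5).x;print('circle',r)
d=np.hypot(p[:,0]-r[0],p[:,1]-r[1]);a=np.degrees(np.arctan2(p[:,1]-r[1],p[:,0]-r[0]))
for b in range(-180,180,10):
    k=(a>=b)&(a<b+10)
    if k.any(): print(b+5,k.sum(),d[k].max().round(1),np.median(d[k]).round(1))
```

```text
[582.32455424 166.34084502 300.55621783] [ 1.79958650e+02 -3.76726097e-02  4.99395940e+01]
1053
circle [581.90976453 169.36094799  27.26886016]
-175 26 29.0 26.5
-165 27 30.0 26.0
-155 32 31.2 27.4
-145 45 34.9 28.5
-135 62 38.7 31.7
-125 70 40.0 32.5
-115 47 35.2 29.0
-105 33 32.1 27.5
-95 27 29.7 26.6
-85 25 29.7 26.3
-75 23 28.7 26.2
-65 22 28.5 26.3
-55 21 28.8 26.4
-45 19 28.0 25.8
-35 21 27.8 25.6
-25 19 28.3 26.0
-15 19 28.1 26.1
-5 18 28.0 26.1
5 19 27.9 26.3
15 17 27.7 26.0
25 18 27.9 26.0
35 16 27.5 25.8
45 88 49.4 37.2
55 104 49.4 37.5
65 16 27.5 25.9
75 18 27.7 25.9
85 17 27.8 25.9
95 19 27.9 26.4
105 18 27.8 25.9
115 20 28.1 26.1
125 18 28.2 26.0
135 21 28.0 25.9
145 22 28.1 25.8
155 22 28.4 25.9
165 22 28.7 26.1
175 22 28.8 26.4
```

View pics/w2.png

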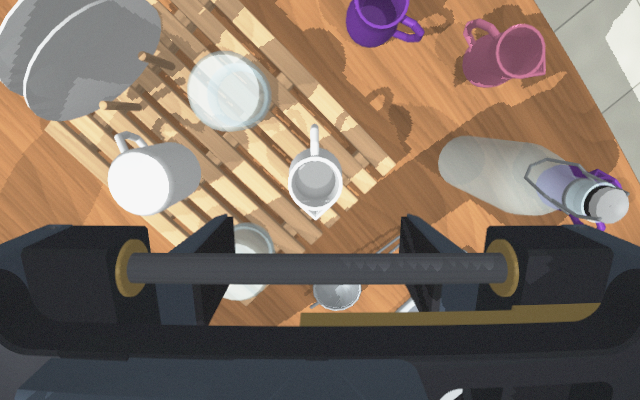

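The spout is at -130° and the handle at 50°, so tool yaw 50 is right. The axis is at (581.4,168.7), and the rim height of 135 agrees. I'll descend and grip.

>>> send_rows:
  motion:
    - [-0.002, 0.005, -0.1, 0, 0, 0, 1]
    - [-0.002, 0.005, -0.2, 0, 0, 0, 1]
    - [-0.002, 0.005, -0.27, 0, 0, 0, 1]
    - [-0.002, 0.005, -0.33, 0, 0, 0, 1]
    - [-0.002, 0.005, -0.38, 0, 0, 0, 1]
    - [-0.002, 0.005, -0.411, 0, 0, 0, 1]
    - [-0.002, 0.005, -0.411, 0, 0, 0, 1]
    - [-0.002, 0.005, -0.411, 0, 0, 0, 0.4]
    - [-0.002, 0.005, -0.411, 0, 0, 0, 0.2]
    - [-0.002, 0.005, -0.411, 0, 0, 0, 0]
    - [-0.002, 0.005, -0.411, 0, 0, 0, -0.5]
    - [-0.002, 0.005, -0.411, 0, 0, 0, -1]
    - [-0.002, 0.005, -0.411, 0, 0, 0, -1]
    - [-0.002, 0.005, -0.411, 0, 0, 0, -1]
    - [-0.002, 0.005, -0.411, 0, 0, 0, -1]
    - [-0.002, 0.005, -0.411, 0, 0, 0, -1]
  squeeze: 25

```text
time_s: 9.72
ee_pos: [582.3, 169.7, 95.4]
ee_rot: [179.9, -0.1, 50.0]
force: [3.3, -2.7, 5.8]
gripper_width: 63.0
gripper_force: 25.1
```

A width of 63 mm means the tips bear on the shoulder below the neck. I'll reopen, rise 10 mm and regrip.

>>> send_rows:
  motion:
    - [0, 0, 0, 0, 0, 0, 0.7]
    - [0, 0, 0, 0, 0, 0, 0.7]
    - [0, 0, 0, 0, 0, 0, 0.7]
    - [0, 0, 0.01, 0, 0, 0, 0.7]
    - [0, 0, 0.02, 0, 0, 0, 0.7]
    - [0, 0, 0.02, 0, 0, 0, 0.3]
    - [0, 0, 0.02, 0, 0, 0, 0.1]
    - [0, 0, 0.02, 0, 0, 0, -0.5]
    - [0, 0, 0.02, 0, 0, 0, -1]
    - [0, 0, 0.02, 0, 0, 0, -1]
    - [0, 0, 0.02, 0, 0, 0, -1]
    - [0, 0, 0.02, 0, 0, 0, -1]

```text
time_s: 11.22
ee_pos: [581.8, 169.7, 104.8]
ee_rot: [179.9, -0.0, 50.0]
force: [3.8, -3.7, 2.3]
gripper_width: 61.3
gripper_force: 25.1
```

Run:
```python
from h import *
s,f,K,D=grab('wrist');w=f['pixels']
s2,f2,K2,D2=grab('scene');sc=f2['pixels'][130:250,310:470]
a=cv2.resize(w,(560,350));b=cv2.resize(sc,(467,350),interpolation=cv2.INTER_CUBIC)[:, 100:340]
cv2.imwrite('pics/g1.png',np.hstack([a,b])[...,::-1]);print(s['force'],s['gripper_width'])
```

```text
[ 3.83719842 -3.73294437  2.33583141] 61.31730512888429
```

View pics/g1.png

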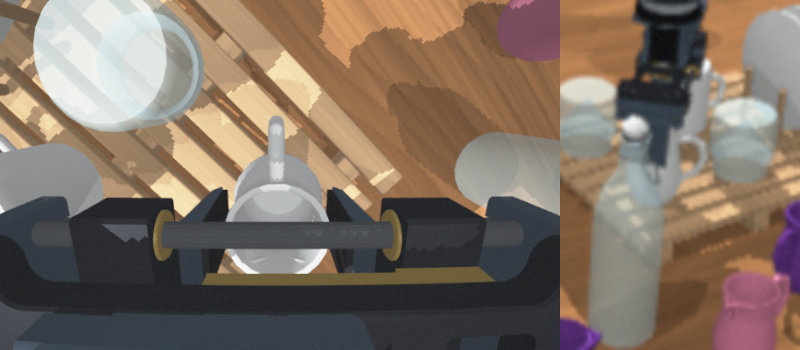

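The picture shows the jug between the fingers, upright, with the handle square to the closing line and nothing else touched. I'll lift a little and check.

>>> send_rows:
  motion:
    - [0, 0, 0.01, 0, 0, 0, -1]
    - [0, 0, 0.03, 0, 0, 0, -1]
    - [0, 0, 0.06, 0, 0, 0, -1]
    - [0, 0, 0.06, 0, 0, 0, -1]
    - [0, 0, 0.06, 0, 0, 0, -1]

```text
time_s: 11.95
ee_pos: [580.9, 170.0, 134.5]
ee_rot: [-180.0, 0.0, 50.0]
force: [-0.7, -0.1, -2.1]
gripper_width: 61.3
gripper_force: 24.9
```

```bash
cat > jug.py <<'E'
from h import *
from scipy.optimize import least_squares
s,f,K,D=grab('wrist');w=f['pixels'].astype(int);W=world(f,K,D,s)
cv2.imwrite('pics/wj.png',f['pixels'][...,::-1])
V=W.reshape(-1,3);e=np.array(s['ee_pos']);print(e.round(1),np.round(s['ee_rot'],1),np.round(s['force'],1),s['gripper_width'],s['gripper_force'])
white=((w.max(-1)-w.min(-1)).ravel()<30)&(w.sum(-1).ravel()>330)
rel=V-e; y=np.radians(s['ee_rot'][2]);X=np.array([np.cos(y),np.sin(y)]);Y=np.array([np.sin(y),-np.cos(y)])
a=rel[:,:2]@X;b=rel[:,:2]@Y
k=white&(abs(b)<32)&(abs(a)<70)&(rel[:,2]>10)&(rel[:,2]<60);print('n',k.sum())
a,b,h=a[k],b[k],rel[k,2]
for lo in range(-60,70,6):
    m=(a>=lo)&(a<lo+6)
    if m.sum()>4: print(lo+3,m.sum(),'h max',np.percentile(h[m],97).round(1),'b',np.percentile(b[m],[2,98]).round(1))
E
python3 jug.py
```

```text
[580.9 170.  134.5] [-180.    0.   50.] [-0.7 -0.1 -2.1] 61.27482140453125 24.86479214101564
n 5536
-27 231 h max 28.7 b [-7.8  7. ]
-21 1568 h max 30.9 b [-18.7  18.3]
-15 588 h max 31.2 b [-23.8  23.8]
-9 165 h max 31.3 b [-26.5  26.3]
3 78 h max 23.7 b [-23.8  23.2]
9 266 h max 31.1 b [-26.6  26.2]
15 269 h max 31.4 b [-24.9  24.6]
21 484 h max 31.3 b [-20.3  19.7]
27 689 h max 31.2 b [-12.5  11.9]
33 232 h max 26.2 b [-5.1  3.8]
39 251 h max 27.9 b [-5.   3.7]
45 275 h max 27.5 b [-4.9  3.2]
51 271 h max 24.0 b [-5.   3.3]
57 169 h max 20.0 b [-4.6  3.2]
```

The jug is held: 2.1 N, upright, rim 31 mm above the TCP, no slip. I'll carry it to TCP (519,-59,183.5), yaw 97.3.

>>> send_rows:
  motion:
    - [0, 0, 0.06, 0, 0, 0, -1]
    - [0, 0, 0.12, 0, 0, 0, -1]
    - [0, 0, 0.18, 0, 0, 0, -1]
    - [-0.005, -0.02, 0.2, 0, 0, 0.05, -1]
    - [-0.02, -0.06, 0.2, 0, 0, 0.12, -1]
    - [-0.034, -0.12, 0.2, 0, 0, 0.2, -1]
    - [-0.05, -0.18, 0.2, 0, 0, 0.3, -1]
    - [-0.066, -0.24, 0.2, 0, 0, 0.4, -1]
    - [-0.083, -0.3, 0.2, 0, 0, 0.5, -1]
    - [-0.1, -0.36, 0.19, 0, 0, 0.6, -1]
    - [-0.112, -0.41, 0.17, 0, 0, 0.7, -1]
    - [-0.12, -0.44, 0.14, 0, 0, 0.76, -1]
    - [-0.124, -0.455, 0.115, 0, 0, 0.789, -1]
    - [-0.124, -0.458, 0.1, 0, 0, 0.789, -1]
    - [-0.124, -0.458, 0.098, 0, 0, 0.789, -1]
    - [-0.124, -0.458, 0.098, 0, 0, 0.789, -1]
    - [-0.124, -0.458, 0.098, 0, 0, 0.789, -1]

```text
time_s: 14.12
ee_pos: [519.6, -58.8, 184.0]
ee_rot: [179.9, 0.0, 97.4]
force: [0.7, 1.5, -3.0]
gripper_width: 61.4
gripper_force: 24.9
```

```bash
python3 jug.py; python3 ang.py
python3 - <<'E'
from h import *
ims=[]
y=np.radians(-82.35);xa=np.array([np.cos(y),np.sin(y)]);ya=np.array([-xa[1],xa[0]]);C=np.array([550.7,-295.3,213.5])
for n,sl in (('scene',(slice(110,270),slice(200,420))),('top',(slice(120,290),slice(190,420)))):
    s,f,K,D=grab(n);ims.append(cv2.resize(f['pixels'][sl],(400,300),interpolation=cv2.INTER_CUBIC))
    V=world(f,K,D).reshape(-1,3);w=f['pixels'].astype(int);r=V-C
    d=-(r[:,:2]@xa);t=r[:,:2]@ya
    k=((w.max(-1)-w.min(-1)).ravel()<30)&(w.sum(-1).ravel()>330)&(d>150)&(d<320)&(abs(t)<50)&(V[:,2]>100)&(V[:,2]<222)
    print(n,k.sum(),'d',np.percentile(d[k],[0,2,98]).round(),'t',np.percentile(t[k],[2,98]).round(),'z',np.percentile(V[k,2],[2,98]).round())
cv2.imwrite('pics/fin.png',np.hstack(ims)[...,::-1])
E
```

```text
[519.6 -58.8 184. ] [179.9   0.   97.4] [ 0.7  1.5 -3. ] 61.35018625835537 24.865790689364076
n 5618
-27 210 h max 28.8 b [-7.7  7.4]
-21 1591 h max 30.9 b [-18.7  18.3]
-15 638 h max 31.3 b [-26.6  23.9]
-9 177 h max 31.2 b [-26.5  26.3]
3 79 h max 23.4 b [-23.7  23. ]
9 263 h max 31.2 b [-26.9  26.2]
15 275 h max 31.1 b [-25.2  24.7]
21 482 h max 31.2 b [-20.2  19.8]
27 698 h max 31.2 b [-12.5  11.9]
33 232 h max 26.4 b [-5.1  3.8]
39 250 h max 28.0 b [-5.   3.7]
45 275 h max 27.9 b [-4.9  3.2]
51 271 h max 24.2 b [-5.   3.3]
57 177 h max 20.4 b [-4.9  3.1]
scene lean 0.03 yaw -82.29 T mid [363.2 662.1] c [ 577.7 -299.3  117.2]
top lean -0.1 yaw -82.39 T mid [358.7 651.1] c [ 546.4 -296.9  119. ]
[519.44177854 -58.83949162 183.85653116]
scene 442 d [199. 205. 292.] t [-24.  36.] z [126. 214.]
top 17 d [281. 281. 294.] t [-4.  2.] z [163. 213.]
```

View pics/fin.png

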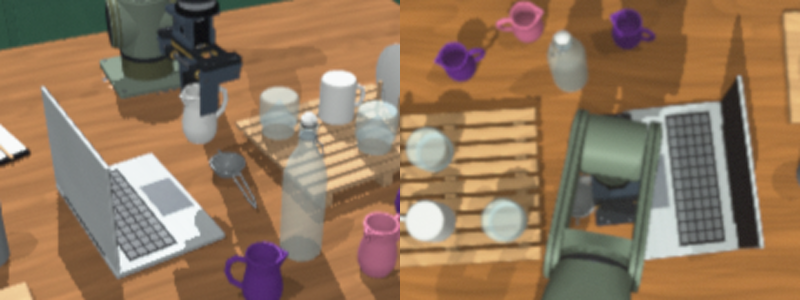

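The picture shows the screen upright and the jug held with its spout toward the screen. The nearest jug point is 199 mm from the lens and its top is at z≈214. Everything else is in place. I'll hold still, then hand in.

>>> send_rows:
  motion:
    - [0, 0, 0, 0, 0, 0, -1]
    - [0, 0, 0, 0, 0, 0, -1]
    - [0, 0, 0, 0, 0, 0, -1]
    - [0, 0, 0, 0, 0, 0, -1]

```text
time_s: 14.88
ee_pos: [519.2, -59.0, 183.5]
ee_rot: [180.0, 0.0, 97.4]
force: [-0.8, -0.2, -2.4]
gripper_width: 61.5
gripper_force: 24.9
```

```bash
python3 -c "
from workcell import env
s=env.state();print(s['ee_pos'],s['ee_rot'],s['force'],abs(s['qvel']).max())
print(env.job_done())"
```

```text
[519.15647133 -59.0408976  183.47037812] [1.79995619e+02 5.52701106e-04 9.73705773e+01] [-0.79478338 -0.23808739 -2.44989198] 0.1598640022319771
the job is handed in; nothing more can be done
None
```

I handed the job in with the screen upright (within 0.1°) and the jug held still and upright, its spout aimed at the camera, level with it and about 200 mm away; the judge returned no verdict.

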